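Click the peg airer onto both hooks

TASK

Pick up the steel peg airer by its blue grip and hang its top bar on the two hooks of the white hook rail. Press it down gently, without straining the hooks, until the bar has snapped fully home past the red gates in both hooks; while still holding it under light downward pressure, feel that it rests on the floor of both hooks, whose heights differ a little, then let go and leave it hanging. Do not disturb the other things.

Things in the scene. Friction and masses are not known exactly. Their poses are not given: they have to be found in the camera images.
- frame: Steel peg airer, 0.3-0.5 kg, an upright frame 228 mm wide on two feet. Origin: centre of its round top bar (10 mm diameter, 220 mm long, along own y); z up; standing, the bar axis is 140 mm over the table. Uprights (8 mm) at y=+-110 mm end in blue feet, 98 mm long along x, 140 mm below the bar axis; cross wires 90 and 118 mm below it. Hang it either way round.
- frame_grip (a point): Where to grip the airer: in the blue plastic block on the middle of the bar, 45 mm above the bar axis. The block is 16 mm (x) by 44 mm (y) and reaches from 2 to 64 mm above the bar axis. Axes as the airer's.
- rail: White hook rail, fixed. Origin on the table under the middle between the two seats; y runs along the rail (hook_l at +85 mm, hook_r at -85 mm), x from the hooks' front lips to the beam behind. Beam 310 mm long, 36 to 54 mm behind the seats' line, top 205 mm over the table; posts at y=+-145 mm under the beam, on feet reaching 5 mm in front of the seats' line.
- hook_l: Bracket of the hook at the rail's +y end; axes as the rail's. Origin: nominal axis of the seated bar, 200 mm over the table. The dark steel hook itself (16 mm wide) is clamped by hand in the bracket's slot, up to 5 mm higher or lower than nominal, each hook differently: these readings do not show it. Over 25 N on a hook strains it.
- hook_r: The same at the rail's -y end, set to its own height. Hook shape, from its seated bar axis: upright channel from 8 mm in front to 10 mm behind, open above; mouth flares to 16 mm in front, 18 mm behind; front lip top 37 mm, back lip top 42 mm up; underside 9 mm down. Bring the airer in from the front, its cross wires passing below the hooks.
- gate_l (a joint): Red sprung gate of hook_l, rad: 0 = shut, sloping down and forward across the channel from the back wall; pushed back to about 0.5 by the passing bar. The bar meets it about 25 mm above its seat and needs about 4 to 7 N downward on that hook (the airer's weight is not enough); 4 to 6 mm above the seat the gate snaps out over the bar, which then drops on to the hard floor.
- gate_r (a joint): The same for hook_r.
- jug: Closed yellow bleach jug, 90 x 150 x 225 mm, origin at the centre of its underside. Leave alone.
- mug: Blue ceramic mug of wooden pegs, 80 mm diameter, pegs to 110 mm high, origin at the centre of its underside. Leave alone.
- comb: Flat stainless steel lint comb, 55 x 110 x 12 mm, lying on the table, origin on its underside. Leave alone.
- clear_box: Small clear box with blue snap latch, 100 x 124 x 57 mm, origin at the centre of its underside. Leave alone.
- canister: White canister with green lid, 102 x 152 x 158 mm, origin at the centre of its underside. Leave alone.
- brush: Stain brush, 170 mm long, lying on the table, origin on its underside. Leave alone.

How it is judged:
By the outcome, as a careful person would: the job done as asked, in the order asked, and still so for the second after the job is handed in, with the robot touching nothing.
It also fails if it takes over 61 s, if anything falls off the work surface, if the arm or the gripper's body presses on something with over 40 N, if the wrist force passes 120 N, or if a joint passes its speed limit or range.

ROBOT

A 6-joint arm with a two-finger parallel gripper is mounted at the origin on the work surface. World frame = base frame: x ahead of the robot, y to its left, z up, the work surface at z = 0. Lengths are in m, angles in degrees, forces in N, time in s.
With the tool pointing down it reaches from about 0.25 to 0.725 m from the base axis. Payload 9.7 kg.
Tool frame: the origin (TCP) lies between the finger pads; the fingertips stand 11 mm ahead of it and the grasp point (between the pads) lies 8 mm behind it; z points along the fingers, y is the line along which they close (so a half turn about z gives the same grasp; the last joint's range is limited). The gripper opens to 85 mm and grips with 20 to 120 N. Pads are 22 mm wide; open, the fingers measure 114 mm over their backs; the gripper's body (76 mm by 85 mm) begins 54 mm behind the grasp point. The pads swing forward as they close: fully open they stand 13 mm farther back than shut.
Start: joints at [-72.365, 4.979, 10.078, 95.1, 0, 90], TCP at [0.167, -0.524, 0.242] pointing down, gripper open.
Joint ranges: [-179.16, 179.16], [-48.56, 103.87], [-65.8, 70.77], [-126.05, 130.52], [-82.76, 87.17], [-180, 180]. Speed limits (degrees/s): [127.2, 127.2, 147.25, 180, 180, 180].

INTERFACE

Orientations are given as [roll, pitch, yaw] about the fixed x, y, z axes, in that order (R = Rz(yaw) Ry(pitch) Rx(roll)).
In Python, from workcell import monitor, cams, ticket gives the robot as it stands.
- The arm moves only by the tool carry_out, never from a script. Its argument "plan" is a list of rows, each an object with "travel": the shift along the world's x, y, z as a fraction of full scale, a list of three; "angular": the turn, a rotation vector about the world's x, y, z as a fraction of full scale, a list of three; "grip": the gripper's target within -1 to 1 (fully open at 1, half-way at 0, shut at -1). In form: [{"travel": [x, y, z], "angular": [ax, ay, az], "grip": grip}, ...]. A call has 1 to 8 rows; each row is the pose to reach, as a shift and turn from the pose commanded when the call began; what a row does not reach only later rows make up. Full scale, the value 1, is 300 mm for a shift and 0.5 rad for a turn. A row lasts 1/12 s, in which the tool goes at most 41.7 mm and 7.16 degrees, less where a joint would pass 70% of its speed; a pose out of reach is approached as far as the arm can. A call with a number of a shift or a turn outside -1 to 1 is refused whole. A call with a gripper value outside its range is refused whole. The fingers move at their own pace and stop on an object; "grip_force" is the grip in N (left out, the last holds). Time passes only in rows, so rows that repeat a pose let the fingers close. It gives the time, the measured TCP pose, the force, the opening and the grip force at its end, in the units of the state.
- monitor.get_obs(): the state, without advancing time (a new reading comes with each control period).
- cams.camera(name): name is "scene" or "top" or "wrist"; returns a dict with "frame" (420x560x3 uint8, red, green, blue), "mtx" (3x3 intrinsics, pixels), "view" (4x4, takes a point from world to camera coordinates); the wrist camera has in their place "T_tool_cam" (4x4, takes a point from camera to tool coordinates, whose origin is the TCP and whose axes are the flange's). Camera axes: x right, y up, looking along -z (the intrinsics and any distortion apply to the point x, -y, -z); pixel columns grow to the right and rows downward; lengths in m; the calibration is good to about 2 mm. A picture is of the moment at which its call begins: read the wrist's pose just before it. There is no depth.
- ticket.job_done(): hands the job in; it is judged then, once.
The state is a dict: "time": time; "q": joint angles; "qd": joint speeds; "joint_efforts": joint torques, N m; "ee_pos": TCP position; "tcp_rot": TCP orientation; "wrist_force": force on the tool from outside, world axes, zero at the start; "torque": the same for the moment, N m; "opening": finger opening in m; "grasp_force": force on a finger pad.
Only numpy, scipy, OpenCV 4.12 (cv2) and the standard library are available. Lean on these libraries where they do the work, as an engineer would, in place of code of your own. Each camera call takes 0.05 s, during which the arm holds its last target. There are 200 camera calls.

## Working session

There is one attempt and no reset: what is moved stays moved. The work goes in short steps, Python scripts to look and compute and a tool call to move; the robot and the scene stay as the last step left them, time stands still between calls to the robot, and variables do not carry over. Pictures are saved under pics/ and viewed, at most 10 in all, crops included, and the job is handed in when it is done.

Besides the shell and the picture viewer there is one more tool, called after "Call:" in YAML: its name, and indented under it one key for each argument. carry_out: Moves the arm, as the interface text tells. Its arguments: {"type":"object","properties":{"plan":{"type":"array","items":{"type":"object","properties":{"travel":{"type":"array","items":{"type":"number"}},"angular":{"type":"array","items":{"type":"number"}},"grip":{"type":"number"}}}},"grip_force":{"type":"number"}},"required":["plan"]}

```bash
mkdir -p pics; ls
python3 - <<'E'
from workcell import monitor,cams
import cv2,numpy as np
o=monitor.get_obs()
print({k:np.round(v,3) for k,v in o.items()})
for n in("scene","top"):
    c=cams.camera(n); cv2.imwrite(f"pics/{n}0.png",cv2.cvtColor(c["frame"],cv2.COLOR_RGB2BGR)); print(n,c["mtx"],c["view"],[k for k in c])
    np.savez(f"{n}.npz",mtx=c["mtx"],view=c["view"])
E
```

```text
pics
{'time': np.float64(0.0), 'q': array([-7.2365e+01,  5.0110e+00,  1.0032e+01,  9.5100e+01,  1.0000e-03,
        9.0001e+01]), 'qd': array([-0.063,  0.036,  0.074, -0.089,  0.   , -0.083]), 'joint_efforts': array([-0.000e+00, -5.204e+01,  4.648e+01,  1.700e-02,  0.000e+00,
        0.000e+00]), 'ee_pos': array([ 0.167, -0.524,  0.242]), 'tcp_rot': array([-1.79921e+02, -1.00000e-03,  1.76340e+01]), 'wrist_force': array([-0.424, -0.147,  0.379]), 'torque': array([ 0.009, -0.051, -0.001]), 'grasp_force': np.float64(0.0), 'opening': np.float64(0.085)}
scene [[485.36593285   0.         275.11690834]
 [  0.         485.36593285 217.15223647]
 [  0.           0.           1.        ]] [[ 0.28895647  0.95731508 -0.00721134 -0.15107579]
 [-0.66265437  0.20544109  0.7201966   0.27203249]
 [ 0.69093657 -0.20332684  0.69373255 -2.29615664]
 [ 0.          0.          0.          1.        ]] ['frame', 'mtx', 'view']
top [[493.01774843   0.         276.93719629]
 [  0.         493.01774843 213.26406442]
 [  0.           0.           1.        ]] [[-3.48886301e-02 -9.99390614e-01 -1.08822015e-03  6.54071305e-03]
 [ 9.77640623e-01 -3.43552368e-02  2.07457296e-01 -6.10332006e-01]
 [-2.07368260e-01  6.17401262e-03  9.78243470e-01 -1.50257462e+00]
 [ 0.00000000e+00  0.00000000e+00  0.00000000e+00  1.00000000e+00]] ['frame', 'mtx', 'view']
```

View pics/scene0.png

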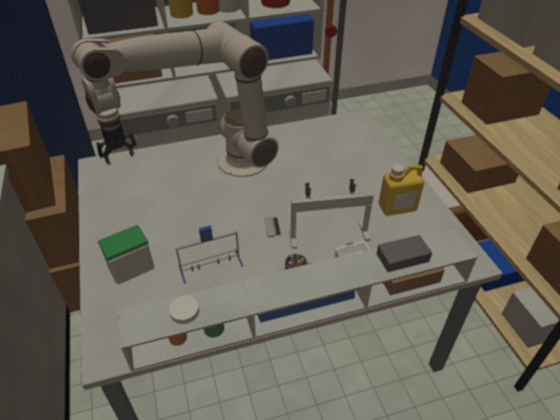

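View pics/top0.png

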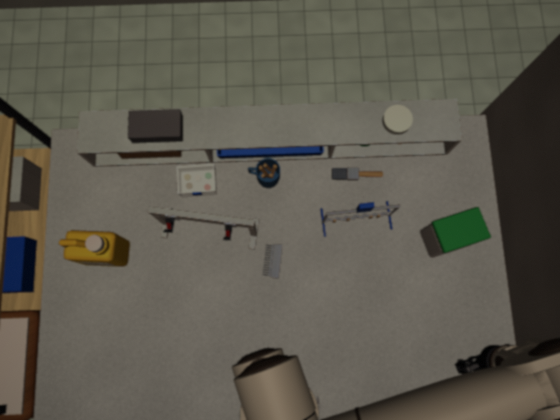

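Run:
```python
import cv2,numpy as np
a=cv2.imread("pics/top0.png"); b=cv2.imread("pics/scene0.png")
g=lambda im:np.clip(255*(im/255.)**0.6,0,255).astype('uint8')
A=cv2.resize(g(a)[190:265,140:270],None,fx=6,fy=6,interpolation=cv2.INTER_CUBIC)[:, :780]
B=cv2.resize(g(a)[190:245,310:410],None,fx=6,fy=6,interpolation=cv2.INTER_CUBIC)
cv2.imwrite("pics/t_rail.png",A)
C=cv2.resize(g(b)[215:290,165:255],None,fx=6,fy=6,interpolation=cv2.INTER_CUBIC)
print(A.shape,B.shape)
cv2.imwrite("pics/t_air.png",B)
cv2.imwrite("pics/s_rail.png",cv2.resize(g(b)[170:270,280:385],None,fx=6,fy=6,interpolation=cv2.INTER_CUBIC))
```

```text
(450, 780, 3) (330, 600, 3)
```

View pics/t_rail.png

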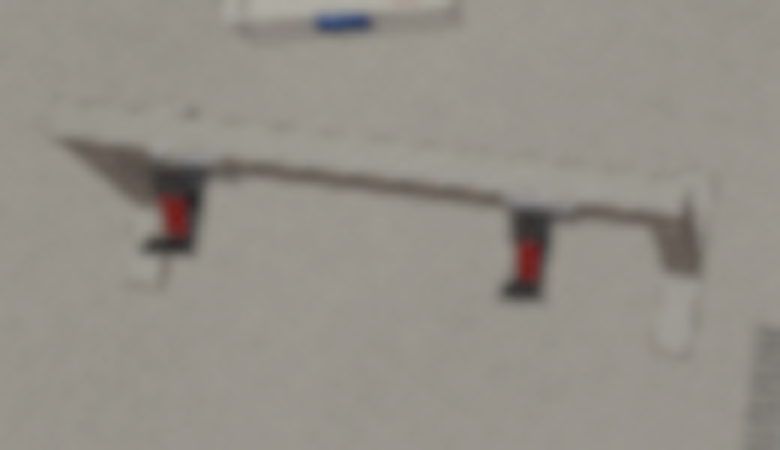

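View pics/t_air.png

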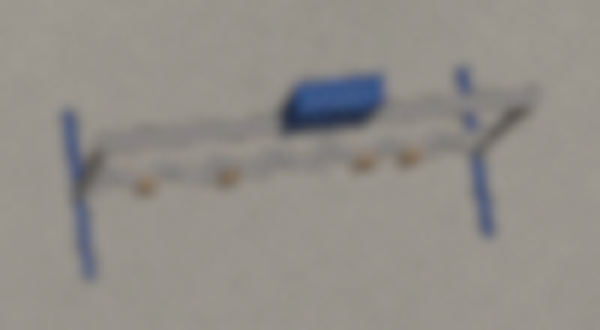

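```bash
cat > h.py <<'E'
import numpy as np
from scipy.optimize import least_squares
def proj(n,P):
    d=np.load(f"{n}.npz"); P=np.atleast_2d(P); c=P@d["view"][:3,:3].T+d["view"][:3,3]
    c=c*[1,-1,-1]; p=c@d["mtx"].T; return p[:,:2]/p[:,2:]
def w(P,s):
    P=np.array(P,float); c,n=np.cos(s[2]),np.sin(s[2])
    return np.c_[c*P[:,0]-n*P[:,1]+s[0], n*P[:,0]+c*P[:,1]+s[1], P[:,2]]
def fit(n,M,px,s0):
    px=np.array(px,float); r=least_squares(lambda s:(proj(n,w(M,s))-px).ravel(),s0,loss='soft_l1')
    return r.x,(proj(n,w(M,r.x))-px)
E
python3 - <<'E'
from h import *
c=lambda p,o:(np.array(p,float)+.5)/6-.5+np.array(o)
R=[(.036,.155,.205),(.036,-.155,.205),(.054,-.155,.205),(.054,.155,.205),(-.005,-.145,.002),(-.005,.145,.002)]
p=c([(65,138),(690,212),(706,178),(55,103),(670,352),(145,285)],(140,190))
s,e=fit("top",R,p,[.6,.2,0]);print("rail",s[:2],np.degrees(s[2]),e.round(1).tolist())
A=[(.049,.11,.004),(-.049,.11,.004),(.049,-.11,.004),(-.049,-.11,.004)]
p=c([(68,110),(92,278),(462,68),(488,236)],(310,190))
s2,e=fit("top",A,p,[.6,-.2,0]);print("air",s2[:2],np.degrees(s2[2]),e.round(1).tolist())
print("blocktop crop",(proj("top",w([(x,y,.204) for x in(.008,-.008) for y in(.022,-.022)],s2))-[310,190])*6)
print("bar ends crop",(proj("top",w([(0,.11,.14),(0,-.11,.14)],s2))-[310,190])*6)
np.savez("fit.npz",r=s,a=s2)
E
```

```text
rail [0.53644384 0.21016727] -8.991774596494153 [[-2.3, -0.3], [-0.0, 0.2], [-1.9, -0.2], [0.5, -0.5], [1.5, 0.3], [1.1, 0.7]]
air [ 0.59678456 -0.27447193] 4.2152454520426055 [[-0.1, -0.5], [-0.3, 0.6], [0.0, -0.5], [0.3, 0.4]]
blocktop crop [[292.14150783  76.88012156]
 [382.26548643  67.26621457]
 [296.86906651 109.0041069 ]
 [387.19840541  99.34676824]]
bar ends crop [[100.70644368 139.76533797]
 [532.96874256  93.52022042]]
```

Call:
carry_out:
  plan:
    - {"travel": [0.7, 0.4, 0.2], "angular": [0, 0, -0.468], "grip": 1}
    - {"travel": [0.7, 0.4, 0.2], "angular": [0, 0, -0.468], "grip": 1}
    - {"travel": [0.7, 0.4, 0.2], "angular": [0, 0, -0.468], "grip": 1}
    - {"travel": [0.7, 0.4, 0.2], "angular": [0, 0, -0.468], "grip": 1}
    - {"travel": [0.7, 0.4, 0.2], "angular": [0, 0, -0.468], "grip": 1}
    - {"travel": [0.7, 0.4, 0.2], "angular": [0, 0, -0.468], "grip": 1}
    - {"travel": [0.7, 0.4, 0.2], "angular": [0, 0, -0.468], "grip": 1}
    - {"travel": [0.7, 0.4, 0.2], "angular": [0, 0, -0.468], "grip": 1}

```text
time: 0.77
ee_pos: [0.3786, -0.4029, 0.3023]
tcp_rot: [-180.0, -0.0, 4.4]
wrist_force: [-0.6, -1.4, 0.1]
opening: 0.0858
grasp_force: 0.0
```

Call:
carry_out:
  plan:
    - {"travel": [0.733, 0.433, 0], "angular": [0, 0, 0], "grip": 1}
    - {"travel": [0.733, 0.433, 0], "angular": [0, 0, 0], "grip": 1}
    - {"travel": [0.733, 0.433, 0], "angular": [0, 0, 0], "grip": 1}
    - {"travel": [0.733, 0.433, 0], "angular": [0, 0, 0], "grip": 1}
    - {"travel": [0.733, 0.433, 0], "angular": [0, 0, 0], "grip": 1}
    - {"travel": [0.733, 0.433, 0], "angular": [0, 0, 0], "grip": 1}
    - {"travel": [0.733, 0.433, 0], "angular": [0, 0, 0], "grip": 1}
    - {"travel": [0.733, 0.433, 0], "angular": [0, 0, 0], "grip": 1}

```text
time: 1.43
ee_pos: [0.5976, -0.2739, 0.3]
tcp_rot: [-179.9, 0.2, 4.3]
wrist_force: [-0.6, -0.1, 0.7]
opening: 0.0854
grasp_force: 0.0
```

```bash
cat >> h.py <<'E'
from scipy.spatial.transform import Rotation as Ro
def wgrab(tag):
    from workcell import monitor,cams
    import cv2
    o=monitor.get_obs(); c=cams.camera("wrist")
    cv2.imwrite(f"pics/{tag}.png",cv2.cvtColor(c["frame"],cv2.COLOR_RGB2BGR))
    T=np.eye(4);T[:3,:3]=Ro.from_euler("xyz",o["tcp_rot"],degrees=True).as_matrix();T[:3,3]=o["ee_pos"]
    np.savez(f"{tag}.npz",mtx=c["mtx"],view=np.linalg.inv(T@c["T_tool_cam"]))
    return o,c
E
python3 - <<'E'
from h import *
import cv2
o,c=wgrab("w1");print({k:np.round(v,4).tolist() for k,v in o.items()});print(c["T_tool_cam"])
s=np.load("fit.npz")["a"]
P=w([(x,y,.204) for x in(.008,-.008) for y in(.022,-.022)]+[(0,.11,.14),(0,-.11,.14)],s)
print(proj("w1",P).round(1).tolist())
im=cv2.imread("pics/w1.png")
for u,v in proj("w1",P): cv2.circle(im,(int(u),int(v)),3,(0,255,255),1)
cv2.imwrite("pics/w1m.png",im)
E
```

```text
{'time': 1.4333, 'q': [-24.6185, 23.6192, 39.1137, 105.671, -0.0082, 151.0417], 'qd': [-2.8598, -3.0245, -1.993, 0.3503, -0.5641, -1.2591], 'joint_efforts': [2.8929, -68.6909, 45.6563, -0.0608, 0.1887, 0.3383], 'ee_pos': [0.5976, -0.2739, 0.3], 'tcp_rot': [-179.9217, 0.1584, 4.34], 'wrist_force': [-0.5506, -0.0792, 0.7217], 'torque': [-0.0181, 0.0447, -0.0214], 'grasp_force': 0.0, 'opening': 0.0854}
[[ 2.39199346e-04  9.64738998e-01  2.63208299e-01  6.61213548e-02]
 [ 9.99999243e-01 -5.48380325e-04  1.10119902e-03  7.36729696e-04]
 [ 1.20670789e-03  2.63207837e-01 -9.64738399e-01 -1.31292797e-01]
 [ 0.00000000e+00  0.00000000e+00  0.00000000e+00  1.00000000e+00]]
[[247.6, 205.2], [314.5, 205.4], [248.1, 228.3], [313.8, 228.5], [149.7, 194.8], [412.7, 195.6]]
```

View pics/w1m.png

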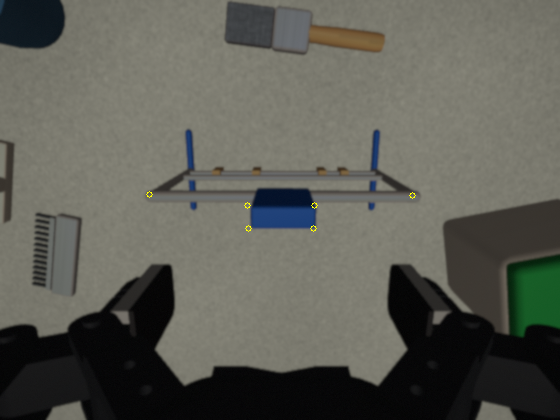

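Call:
carry_out:
  plan:
    - {"travel": [0, -0.003, -0.1], "angular": [0, 0, 0], "grip": 1}
    - {"travel": [0, -0.003, -0.2], "angular": [0, 0, 0], "grip": 1}
    - {"travel": [0, -0.003, -0.3], "angular": [0, 0, 0], "grip": 1}
    - {"travel": [0, -0.003, -0.36], "angular": [0, 0, 0], "grip": 1}
    - {"travel": [0, -0.003, -0.4], "angular": [0, 0, 0], "grip": 1}
    - {"travel": [0, -0.003, -0.41], "angular": [0, 0, 0], "grip": 1}
    - {"travel": [0, -0.003, -0.41], "angular": [0, 0, 0], "grip": 1}
    - {"travel": [0, -0.003, -0.41], "angular": [0, 0, 0], "grip": 1}

```text
time: 2.15
ee_pos: [0.5958, -0.2763, 0.1807]
tcp_rot: [180.0, -0.1, 4.1]
wrist_force: [0.1, -0.6, -0.1]
opening: 0.0853
grasp_force: 0.0
```

Call:
carry_out:
  plan:
    - {"travel": [0, 0, 0], "angular": [0, 0, 0], "grip": 0.3}
    - {"travel": [0, 0, 0], "angular": [0, 0, 0], "grip": 0}
    - {"travel": [0, 0, 0], "angular": [0, 0, 0], "grip": -0.3}
    - {"travel": [0, 0, 0], "angular": [0, 0, 0], "grip": -1}
    - {"travel": [0, 0, 0], "angular": [0, 0, 0], "grip": -1}
    - {"travel": [0, 0, 0], "angular": [0, 0, 0], "grip": -1}
    - {"travel": [0, 0, 0], "angular": [0, 0, 0], "grip": -1}
    - {"travel": [0, 0, 0], "angular": [0, 0, 0], "grip": -1}
  grip_force: 80

```text
time: 2.82
ee_pos: [0.5969, -0.2752, 0.1802]
tcp_rot: [180.0, -0.1, 4.2]
wrist_force: [-0.7, -0.4, 6.2]
opening: 0.0434
grasp_force: 82.2
```

Run:
```python
from workcell import monitor
import numpy as np
print({k:np.round(v,4).tolist() for k,v in monitor.get_obs().items()})
```

```text
{'time': 2.8167, 'q': [-24.7551, 19.2147, 19.8503, 90.5437, -0.0014, 151.0077], 'qd': [-0.0409, 0.0373, 0.0091, 0.0666, 0.0618, -0.0579], 'joint_efforts': [0.2563, -64.2532, 44.0341, -0.0348, -0.0232, 0.0202], 'ee_pos': [0.5969, -0.2752, 0.1802], 'tcp_rot': [179.9542, -0.0796, 4.2371], 'wrist_force': [-0.7123, -0.4473, 6.1867], 'torque': [0.0875, 0.0411, 0.054], 'grasp_force': 82.2457, 'opening': 0.0434}
```

Call:
carry_out:
  plan:
    - {"travel": [0, 0, 0.04], "angular": [0, 0, 0], "grip": -1}
    - {"travel": [0, 0, 0.1], "angular": [0, 0, 0], "grip": -1}
    - {"travel": [0, 0, 0.18], "angular": [0, 0, 0], "grip": -1}
    - {"travel": [0, 0, 0.26], "angular": [0, 0, 0], "grip": -1}
    - {"travel": [0, 0, 0.34], "angular": [0, 0, 0], "grip": -1}
    - {"travel": [0, 0, 0.4], "angular": [0, 0, 0], "grip": -1}
    - {"travel": [0, 0, 0.42], "angular": [0, 0, 0], "grip": -1}
    - {"travel": [0, 0, 0.42], "angular": [0, 0, 0], "grip": -1}

```text
time: 3.48
ee_pos: [0.597, -0.2753, 0.3059]
tcp_rot: [180.0, -0.1, 4.2]
wrist_force: [0.5, 0.3, -4.1]
opening: 0.0429
grasp_force: 82.3
```

Call:
carry_out:
  plan:
    - {"travel": [-0.06, 0.1, 0], "angular": [0, 0, -0.05], "grip": -1}
    - {"travel": [-0.12, 0.2, 0], "angular": [0, 0, -0.11], "grip": -1}
    - {"travel": [-0.2, 0.3, 0], "angular": [0, 0, -0.17], "grip": -1}
    - {"travel": [-0.26, 0.42, 0], "angular": [0, 0, -0.24], "grip": -1}
    - {"travel": [-0.34, 0.54, 0], "angular": [0, 0, -0.3], "grip": -1}
    - {"travel": [-0.42, 0.66, 0], "angular": [0, 0, -0.36], "grip": -1}
    - {"travel": [-0.48, 0.76, 0], "angular": [0, 0, -0.42], "grip": -1}
    - {"travel": [-0.5, 0.85, 0], "angular": [0, 0, -0.461], "grip": -1}

```text
time: 4.15
ee_pos: [0.4402, -0.0455, 0.304]
tcp_rot: [-178.7, 0.1, -6.5]
wrist_force: [-2.3, 0.8, -4.8]
opening: 0.0429
grasp_force: 83.7
```

Call:
carry_out:
  plan:
    - {"travel": [0, 0.12, 0], "angular": [0, 0, 0], "grip": -1}
    - {"travel": [0, 0.24, 0], "angular": [0, 0, 0], "grip": -1}
    - {"travel": [0, 0.36, 0], "angular": [0, 0, 0], "grip": -1}
    - {"travel": [0, 0.48, 0], "angular": [0, 0, 0], "grip": -1}
    - {"travel": [0, 0.6, 0], "angular": [0, 0, 0], "grip": -1}
    - {"travel": [0, 0.72, 0], "angular": [0, 0, 0], "grip": -1}
    - {"travel": [0, 0.8, 0], "angular": [0, 0, 0], "grip": -1}
    - {"travel": [0, 0.815, 0], "angular": [0, 0, 0], "grip": -1}

```text
time: 4.82
ee_pos: [0.4321, -0.0171, 0.3052]
tcp_rot: [-177.0, 0.1, -4.1]
wrist_force: [0.1, -0.6, -4.2]
opening: 0.0428
grasp_force: 83.7
```

Run:
```python
from h import *
import cv2
o,c=wgrab("w2");print({k:np.round(v,4).tolist() for k,v in o.items()})
s=np.load("fit.npz")["r"]
P=w([(.036,.155,.205),(.036,-.155,.205),(.054,-.155,.205),(.054,.155,.205),(-.010,.085,.237),(-.010,-.085,.237),(.012,.085,.242),(.012,-.085,.242)],s)
p=proj("w2",P);print(p.round(1).tolist())
im=cv2.imread("pics/w2.png");im=np.clip(255*(im/255.)**.6,0,255).astype('uint8')
for u,v in p: cv2.circle(im,(int(u),int(v)),3,(0,255,255),1)
cv2.imwrite("pics/w2m.png",cv2.resize(im,(800,600),interpolation=cv2.INTER_CUBIC))
```

```text
{'time': 4.8167, 'q': [-4.1591, -8.9888, 3.5811, 102.6555, 2.983, 179.9431], 'qd': [0.0485, -1.811, -1.4658, 0.2166, 0.1675, -0.0718], 'joint_efforts': [0.0635, -36.6554, 47.2348, 0.0051, 0.2499, 0.0003], 'ee_pos': [0.4321, -0.0171, 0.3052], 'tcp_rot': [-177.0169, 0.0826, -4.1022], 'wrist_force': [0.1122, -0.6106, -4.2207], 'torque': [-0.1288, -0.017, 0.0115], 'grasp_force': 83.7272, 'opening': 0.0428}
[[-325.2, -4.2], [161.5, 36.5], [161.4, 3.2], [-336.0, -37.1], [-273.8, 78.3], [16.5, 104.4], [-301.7, 34.3], [4.5, 60.8]]
```

View pics/w2m.png

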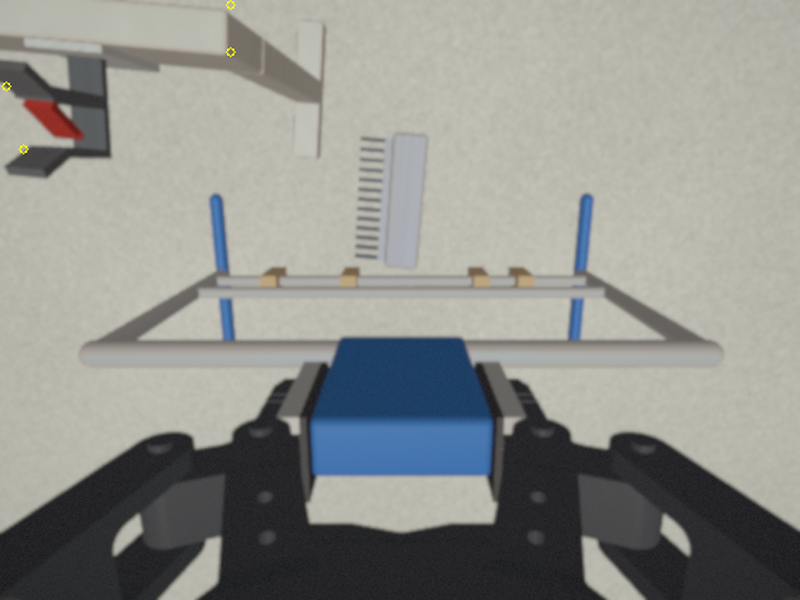

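Call:
carry_out:
  plan:
    - {"travel": [0, -0.1, 0], "angular": [0, 0, 0.2], "grip": -1}
    - {"travel": [0, -0.2, 0], "angular": [0, 0, 0.4], "grip": -1}
    - {"travel": [0, -0.3, 0], "angular": [0, 0, 0.6], "grip": -1}
    - {"travel": [0, -0.4, 0], "angular": [0, 0, 0.8], "grip": -1}
    - {"travel": [0, -0.5, 0], "angular": [0, 0, 1], "grip": -1}
    - {"travel": [0, -0.6, 0], "angular": [0, 0, 1], "grip": -1}
    - {"travel": [0, -0.7, 0], "angular": [0, 0, 1], "grip": -1}
    - {"travel": [0, -0.7, 0], "angular": [0, 0, 1], "grip": -1}

```text
time: 5.53
ee_pos: [0.432, -0.2311, 0.3042]
tcp_rot: [-177.0, 0.2, 24.4]
wrist_force: [0.5, -0.4, -4.4]
opening: 0.0428
grasp_force: 85.2
```

Call:
carry_out:
  plan:
    - {"travel": [0, 0, 0], "angular": [-0.095, -0.043, 0], "grip": -1}
    - {"travel": [0, 0, 0], "angular": [-0.095, -0.043, 0], "grip": -1}

```text
time: 5.7
ee_pos: [0.432, -0.2272, 0.3055]
tcp_rot: [179.9, 0.1, 24.5]
wrist_force: [-0.8, 0.9, -4.2]
opening: 0.0427
grasp_force: 85.3
```

Call:
carry_out:
  plan:
    - {"travel": [0, 0, 0], "angular": [0, 0, 0.2], "grip": -1}
    - {"travel": [0, 0, 0], "angular": [0, 0, 0.4], "grip": -1}
    - {"travel": [0, 0, 0], "angular": [0, 0, 0.6], "grip": -1}
    - {"travel": [0, 0, 0], "angular": [0, 0, 0.8], "grip": -1}
    - {"travel": [0, 0, 0], "angular": [0, 0, 1], "grip": -1}

```text
time: 6.12
ee_pos: [0.4321, -0.2262, 0.3055]
tcp_rot: [-179.9, 0.0, 53.6]
wrist_force: [0.4, 0.2, -4.1]
opening: 0.0429
grasp_force: 85.2
```

Call:
carry_out:
  plan:
    - {"travel": [0, 0, 0], "angular": [0, 0, 0.2], "grip": -1}
    - {"travel": [0, 0, 0], "angular": [0, 0, 0.4], "grip": -1}
    - {"travel": [0, 0, 0], "angular": [0, 0, 0.6], "grip": -1}
    - {"travel": [0, 0, 0], "angular": [0, 0, 0.8], "grip": -1}
    - {"travel": [0, 0, 0], "angular": [0, 0, 1], "grip": -1}

```text
time: 6.53
ee_pos: [0.4322, -0.2262, 0.3055]
tcp_rot: [-180.0, 0.0, 82.2]
wrist_force: [0.1, -0.2, -4.1]
opening: 0.043
grasp_force: 85.3
```

Call:
carry_out:
  plan:
    - {"travel": [0, 0, 0], "angular": [0, 0, 0.2], "grip": -1}
    - {"travel": [0, 0, 0], "angular": [0, 0, 0.4], "grip": -1}
    - {"travel": [0, 0, 0], "angular": [0, 0, 0.6], "grip": -1}
    - {"travel": [0, 0, 0], "angular": [0, 0, 0.8], "grip": -1}
    - {"travel": [0, 0, 0], "angular": [0, 0, 1], "grip": -1}

```text
time: 6.95
ee_pos: [0.4322, -0.2262, 0.3055]
tcp_rot: [180.0, 0.0, 110.9]
wrist_force: [-0.3, -0.4, -4.4]
opening: 0.0429
grasp_force: 85.3
```

Call:
carry_out:
  plan:
    - {"travel": [0, 0, 0], "angular": [0, 0, 0.2], "grip": -1}
    - {"travel": [0, 0, 0], "angular": [0, 0, 0.4], "grip": -1}
    - {"travel": [0, 0, 0], "angular": [0, 0, 0.6], "grip": -1}
    - {"travel": [0, 0, 0], "angular": [0, 0, 0.8], "grip": -1}
    - {"travel": [0, 0, 0], "angular": [0, 0, 1], "grip": -1}

```text
time: 7.37
ee_pos: [0.4322, -0.2262, 0.3055]
tcp_rot: [180.0, 0.0, 139.5]
wrist_force: [0.2, -0.3, -2.8]
opening: 0.0429
grasp_force: 85.3
```

Call:
carry_out:
  plan:
    - {"travel": [0, 0.05, 0], "angular": [0, 0, 0.2], "grip": -1}
    - {"travel": [0, 0.1, 0], "angular": [0, 0, 0.4], "grip": -1}
    - {"travel": [0, 0.18, 0], "angular": [0, 0, 0.6], "grip": -1}
    - {"travel": [0, 0.26, 0], "angular": [0, 0, 0.8], "grip": -1}
    - {"travel": [0, 0.34, 0], "angular": [0, 0, 1], "grip": -1}
    - {"travel": [0, 0.42, 0], "angular": [0, 0, 1], "grip": -1}
    - {"travel": [0, 0.5, 0], "angular": [0, 0, 1], "grip": -1}
    - {"travel": [0, 0.5, 0], "angular": [0, 0, 1], "grip": -1}

```text
time: 8.03
ee_pos: [0.4318, -0.0733, 0.3058]
tcp_rot: [179.9, 0.1, 168.0]
wrist_force: [-0.6, 0.4, -3.8]
opening: 0.0432
grasp_force: 85.3
```

Call:
carry_out:
  plan:
    - {"travel": [0, 0.1, 0], "angular": [0, 0, 0.105], "grip": -1}
    - {"travel": [0, 0.22, 0], "angular": [0, 0, 0.105], "grip": -1}
    - {"travel": [0, 0.34, 0], "angular": [0, 0, 0.105], "grip": -1}
    - {"travel": [0, 0.48, 0], "angular": [0, 0, 0.105], "grip": -1}
    - {"travel": [0, 0.62, 0], "angular": [0, 0, 0.105], "grip": -1}
    - {"travel": [0, 0.76, 0], "angular": [0, 0, 0.105], "grip": -1}
    - {"travel": [0, 0.9, 0], "angular": [0, 0, 0.105], "grip": -1}
    - {"travel": [0, 0.99, 0], "angular": [0, 0, 0.105], "grip": -1}

```text
time: 8.7
ee_pos: [0.4314, 0.2236, 0.3053]
tcp_rot: [179.9, 0.0, 171.0]
wrist_force: [1.2, -1.3, -4.5]
opening: 0.0425
grasp_force: 85.9
```

Run:
```python
from h import *
import cv2
o,c=wgrab("w3");print({k:np.round(v,4).tolist() for k,v in o.items() if k in("q","ee_pos","tcp_rot","wrist_force","torque")})
cc=lambda p,o:(np.array(p,float)+.5)/6-.5+np.array(o)
R=np.array([(.036,.155,.205),(.036,-.155,.205),(.054,-.155,.205),(.054,.155,.205),(-.005,-.145,.002),(-.005,.145,.002)])
p=cc([(65,138),(690,212),(706,178),(55,103),(670,352),(145,285)],(140,190))
q=(np.array([(228,55),(228,10),(307,157)])+.5)*.7-.5; Q=[(.036,-.155,.205),(.054,-.155,.205),(-.005,-.145,.004)]
f=lambda s:np.r_[((proj("top",w(R,s))-p)*2).ravel(),(proj("w2",w(Q,s))-q).ravel()]
r=least_squares(f,np.load("fit.npz")["r"],loss="soft_l1");print(r.x,np.degrees(r.x[2]),r.fun.round(1))
np.savez("fit2.npz",r=r.x)
t=cams=None
from workcell import cams
g=lambda im:np.clip(255*(im/255.)**.6,0,255).astype('uint8')[...,::-1]
a=g(cams.camera("top")["frame"])[190:265,140:270]; b=g(cams.camera("scene")["frame"])[165:265,270:390]
w3=cv2.resize(g(c["frame"]),(400,300))
cv2.imwrite("pics/m3.png",np.vstack([np.hstack([w3,cv2.resize(b,(400,300),interpolation=3)]),cv2.resize(np.pad(a,((0,0),(0,70),(0,0))),(800,300),interpolation=3)]))
```

```text
{'q': [27.3788, -1.9426, 10.1209, 102.0198, 0.0307, 36.4267], 'ee_pos': [0.4314, 0.2236, 0.3053], 'tcp_rot': [179.9492, 0.017, 170.9521], 'wrist_force': [1.2477, -1.274, -4.4532], 'torque': [-0.0514, -0.0051, -0.0313]}
[ 0.53591923  0.21163704 -0.16065122] -9.204636739027594 [-5.4 -0.6 -1.   1.2 -4.6  0.3  0.1 -1.   2.   1.2  1.4  1.5  0.   0.4
 -0.  -1.3  1.3 -0.1]
```

View pics/m3.png

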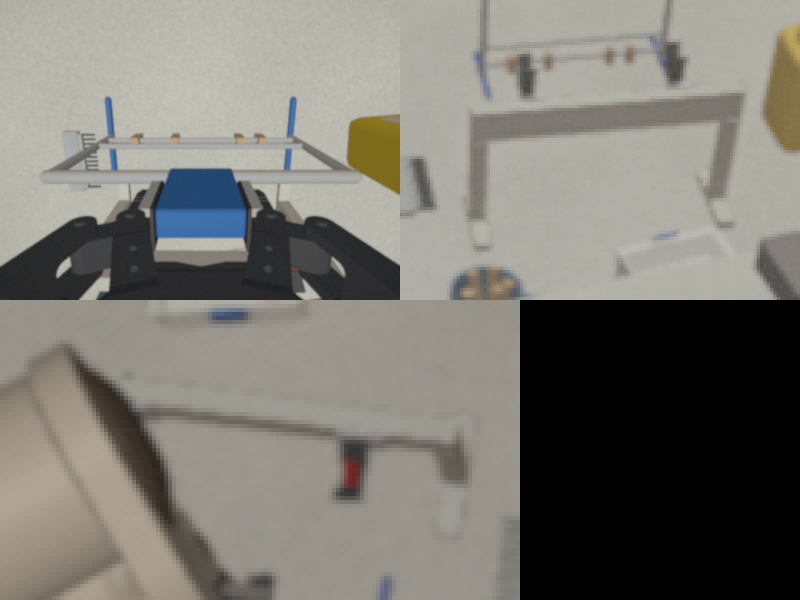

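Call:
carry_out:
  plan:
    - {"travel": [0.06, -0.007, 0], "angular": [0, 0, -0.004], "grip": -1}
    - {"travel": [0.12, -0.014, 0], "angular": [0, 0, -0.004], "grip": -1}
    - {"travel": [0.18, -0.021, 0], "angular": [0, 0, -0.004], "grip": -1}
    - {"travel": [0.24, -0.028, 0], "angular": [0, 0, -0.004], "grip": -1}
    - {"travel": [0.29, -0.034, 0], "angular": [0, 0, -0.004], "grip": -1}
    - {"travel": [0.33, -0.038, 0], "angular": [0, 0, -0.004], "grip": -1}
    - {"travel": [0.351, -0.04, 0], "angular": [0, 0, -0.004], "grip": -1}
    - {"travel": [0.351, -0.04, 0], "angular": [0, 0, -0.004], "grip": -1}

```text
time: 9.52
ee_pos: [0.5383, 0.2072, 0.3048]
tcp_rot: [-180.0, 0.0, 170.6]
wrist_force: [0.4, 0.5, -4.3]
opening: 0.0431
grasp_force: 86.4
```

Run:
```python
from h import *
import cv2
o,c=wgrab("w4");print({k:np.round(v,4).tolist() for k,v in o.items() if k in("q","ee_pos","tcp_rot","wrist_force","torque")})
from workcell import cams
g=lambda im:np.clip(255*(im/255.)**.6,0,255).astype('uint8')[...,::-1]
b=g(cams.camera("scene")["frame"])[160:260,270:390]
cv2.imwrite("pics/m4.png",np.hstack([g(c["frame"])[:300,:500] if 0 else cv2.resize(g(c["frame"]),(400,300)),cv2.resize(b,(400,300),interpolation=3)]))
```

```text
{'q': [21.0688, 10.8384, 23.6798, 102.8372, -0.0433, 30.4392], 'ee_pos': [0.5383, 0.2072, 0.3048], 'tcp_rot': [-179.9648, 0.0256, 170.6296], 'wrist_force': [0.4149, 0.4816, -4.2905], 'torque': [0.0102, -0.0469, -0.0636]}
```

View pics/m4.png

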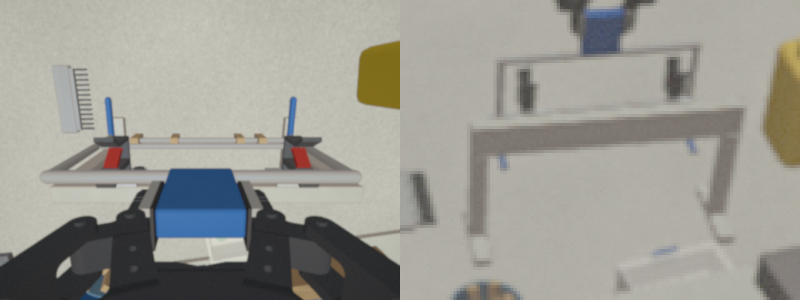

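Run:
```python
from h import *
r=np.load("fit2.npz")["r"]
for y in(.085,-.085):
    P=w([(-.016,y-.008,.237),(-.016,y+.008,.237),(-.008,y,.229),(-.016,y,.232),(-.016,y,.242)],r); print((proj("w4",P)*400/560).round(1).tolist())
T=np.array([.5383,.2072]);d=T-r[:2];c,s=np.cos(r[2]),np.sin(r[2]);print("local",c*d[0]+s*d[1],-s*d[0]+c*d[1])
```

```text
[[302.2, 141.6], [322.2, 141.6], [307.1, 148.7], [309.6, 140.2], [314.9, 143.1]]
[[90.2, 142.2], [110.1, 142.1], [104.8, 149.3], [102.5, 140.8], [97.7, 143.6]]
local 0.003059871172368742 -0.003999074546884909
```

Run:
```python
import cv2,numpy as np
im=cv2.imread("pics/w4.png");im=np.clip(255*(im/255.)**.5,0,255).astype('uint8')
A=im[170:270,110:210];B=im[170:270,360:460]
cv2.imwrite("pics/m5.png",np.hstack([cv2.resize(x,(400,400),interpolation=cv2.INTER_CUBIC) for x in(A,B)]))
```

```text
(no output)
```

View pics/m5.png

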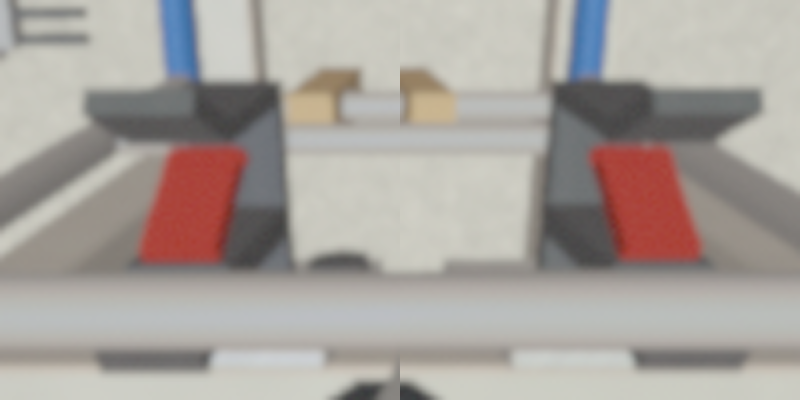

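Run:
```python
from h import *
T=np.array([.5383,.2072]);a=np.radians(-9.37)
for z in(.263,.265,.267):
  for dx in(-.003,0,.003):
    print(z,dx,proj("w4",w([(dx,.06,z),(dx,-.06,z)],[*T,a])).round(1).tolist())
```

```text
0.263 -0.003 [[398.6, 240.7], [165.1, 240.6]]
0.263 0 [[398.1, 246.2], [165.6, 246.1]]
0.263 0.003 [[397.6, 251.6], [166.1, 251.6]]
0.265 -0.003 [[399.8, 242.0], [163.9, 242.0]]
0.265 0 [[399.3, 247.6], [164.4, 247.5]]
0.265 0.003 [[398.8, 253.1], [164.9, 253.0]]
0.267 -0.003 [[401.1, 243.4], [162.6, 243.4]]
0.267 0 [[400.6, 249.0], [163.1, 249.0]]
0.267 0.003 [[400.1, 254.5], [163.6, 254.5]]
```

Call:
carry_out:
  plan:
    - {"travel": [-0.005, 0.011, -0.02], "angular": [0, 0, 0], "grip": -1}
    - {"travel": [-0.005, 0.011, -0.045], "angular": [0, 0, 0], "grip": -1}
    - {"travel": [-0.005, 0.011, -0.07], "angular": [0, 0, 0], "grip": -1}
    - {"travel": [-0.005, 0.011, -0.09], "angular": [0, 0, 0], "grip": -1}
    - {"travel": [-0.005, 0.011, -0.1], "angular": [0, 0, 0], "grip": -1}
    - {"travel": [-0.005, 0.011, -0.1], "angular": [0, 0, 0], "grip": -1}
    - {"travel": [-0.005, 0.011, -0.1], "angular": [0, 0, 0], "grip": -1}
  grip_force: 110

```text
time: 10.2
ee_pos: [0.5357, 0.2115, 0.2752]
tcp_rot: [-180.0, 0.1, 170.7]
wrist_force: [-0.4, -0.3, -4.4]
opening: 0.0425
grasp_force: 112.5
```

```bash
cat > st.py <<'E'
from workcell import monitor
import numpy as np
o=monitor.get_obs(); a=np.radians(-9.2); R=np.array([[np.cos(a),-np.sin(a)],[np.sin(a),np.cos(a)]])
d=R.T@(o["ee_pos"][:2]-np.array([.5359,.2116]))
print("t",o["time"],"local",d.round(4),"bar z",round(o["ee_pos"][2]-.04,4),"rot",o["tcp_rot"].round(2),"F loc",(R.T@o["wrist_force"][:2]).round(2),"Fz",o["wrist_force"][2].round(2),"T loc",(R.T@o["torque"][:2]).round(3),o["torque"][2].round(3),"grip",o["grasp_force"],o["opening"])
E
python3 st.py
```

```text
t 10.2 local [-0.0002 -0.0001] bar z 0.2352 rot [-1.7998e+02  6.0000e-02  1.7073e+02] F loc [-0.36 -0.32] Fz -4.39 T loc [-0.029  0.032] 0.043 grip 112.52647161483765 0.042465105705696976
```

Call:
carry_out:
  plan:
    - {"travel": [0.003, 0, -0.007], "angular": [0, 0, 0], "grip": -1}
    - {"travel": [0.003, 0, -0.014], "angular": [0, 0, 0], "grip": -1}
    - {"travel": [0.003, 0, -0.02], "angular": [0, 0, 0], "grip": -1}
    - {"travel": [0.003, 0, -0.02], "angular": [0, 0, 0], "grip": -1}

```text
time: 10.53
ee_pos: [0.5369, 0.2115, 0.2689]
tcp_rot: [-180.0, 0.1, 170.7]
wrist_force: [-0.1, 0.0, -5.1]
opening: 0.0426
grasp_force: 112.5
```

```bash
python3 st.py
```

```text
t 10.5333 local [0.001  0.0001] bar z 0.2289 rot [-1.7998e+02  5.0000e-02  1.7072e+02] F loc [-0.11  0.01] Fz -5.09 T loc [0.03  0.071] -0.001 grip 112.5279700756073 0.042640214977493374
```

Call:
carry_out:
  plan:
    - {"travel": [0, 0, -0.004], "angular": [0, 0, 0], "grip": -1}
    - {"travel": [0, 0, -0.008], "angular": [0, 0, 0], "grip": -1}
    - {"travel": [0, 0, -0.01], "angular": [0, 0, 0], "grip": -1}
    - {"travel": [0, 0, -0.01], "angular": [0, 0, 0], "grip": -1}

```text
time: 10.87
ee_pos: [0.5368, 0.2115, 0.2662]
tcp_rot: [-180.0, 0.1, 170.7]
wrist_force: [0.7, -0.4, -3.8]
opening: 0.0422
grasp_force: 112.5
```

```bash
python3 st.py
```

```text
t 10.8667 local [0.0009 0.0001] bar z 0.2262 rot [-1.7999e+02  6.0000e-02  1.7072e+02] F loc [ 0.75 -0.28] Fz -3.85 T loc [0.001 0.023] -0.01 grip 112.5273585319519 0.04220579506489224
```

Call:
carry_out:
  plan:
    - {"travel": [0, 0, -0.004], "angular": [0, 0, 0], "grip": -1}
    - {"travel": [0, 0, -0.008], "angular": [0, 0, 0], "grip": -1}
    - {"travel": [0, 0, -0.01], "angular": [0, 0, 0], "grip": -1}
    - {"travel": [0, 0, -0.01], "angular": [0, 0, 0], "grip": -1}

```text
time: 11.2
ee_pos: [0.5366, 0.2115, 0.2635]
tcp_rot: [-180.0, 0.1, 170.7]
wrist_force: [-1.9, 0.4, -2.7]
opening: 0.0423
grasp_force: 112.9
```

```bash
python3 st.py
```

```text
t 11.2 local [0.0007 0.0001] bar z 0.2235 rot [-1.7999e+02  7.0000e-02  1.7071e+02] F loc [-1.93  0.14] Fz -2.67 T loc [-0.267  0.424] -0.196 grip 112.9276192188263 0.04232301498187571
```

Call:
carry_out:
  plan:
    - {"travel": [0, 0, -0.004], "angular": [0, 0, 0], "grip": -1}
    - {"travel": [0, 0, -0.008], "angular": [0, 0, 0], "grip": -1}
    - {"travel": [0, 0, -0.01], "angular": [0, 0, 0], "grip": -1}
    - {"travel": [0, 0, -0.01], "angular": [0, 0, 0], "grip": -1}

```text
time: 11.53
ee_pos: [0.5363, 0.2118, 0.2613]
tcp_rot: [179.9, 0.1, 170.7]
wrist_force: [-4.8, 0.5, 4.9]
opening: 0.0426
grasp_force: 113.8
```

```bash
python3 st.py
```

```text
t 11.5333 local [0.0004 0.0002] bar z 0.2213 rot [1.7995e+02 8.0000e-02 1.7074e+02] F loc [-4.8  -0.22] Fz 4.91 T loc [-0.196  1.34 ] -0.137 grip 113.8394021987915 0.04264849696261969
```

Call:
carry_out:
  plan:
    - {"travel": [0, 0, -0.004], "angular": [0, 0, 0], "grip": -1}
    - {"travel": [0, 0, -0.008], "angular": [0, 0, 0], "grip": -1}
    - {"travel": [0, 0, -0.01], "angular": [0, 0, 0], "grip": -1}
    - {"travel": [0, 0, -0.01], "angular": [0, 0, 0], "grip": -1}

```text
time: 11.87
ee_pos: [0.5361, 0.2119, 0.2582]
tcp_rot: [179.9, 0.0, 170.8]
wrist_force: [-7.7, 0.3, 5.1]
opening: 0.0423
grasp_force: 113.8
```

```bash
python3 st.py
```

```text
t 11.8667 local [0.0001 0.0004] bar z 0.2182 rot [1.7994e+02 4.0000e-02 1.7075e+02] F loc [-7.62 -0.94] Fz 5.06 T loc [-0.     1.661] -0.029 grip 113.81738662719727 0.04228819131729979
```

Call:
carry_out:
  plan:
    - {"travel": [0, 0, -0.004], "angular": [0, 0, 0], "grip": -1}
    - {"travel": [0, 0, -0.008], "angular": [0, 0, 0], "grip": -1}
    - {"travel": [0, 0, -0.01], "angular": [0, 0, 0], "grip": -1}
    - {"travel": [0, 0, -0.01], "angular": [0, 0, 0], "grip": -1}

```text
time: 12.2
ee_pos: [0.5359, 0.212, 0.2549]
tcp_rot: [179.9, 0.0, 170.8]
wrist_force: [-7.0, 2.1, 2.9]
opening: 0.0422
grasp_force: 113.6
```

```bash
python3 st.py
```

```text
t 12.2 local [-0.      0.0004] bar z 0.2149 rot [1.7994e+02 1.0000e-02 1.7076e+02] F loc [-7.26  0.94] Fz 2.9 T loc [0.066 1.78 ] 0.012 grip 113.64022135734558 0.04215108885757521
```

Call:
carry_out:
  plan:
    - {"travel": [0, 0, -0.004], "angular": [0, 0, 0], "grip": -1}
    - {"travel": [0, 0, -0.008], "angular": [0, 0, 0], "grip": -1}
    - {"travel": [0, 0, -0.01], "angular": [0, 0, 0], "grip": -1}
    - {"travel": [0, 0, -0.01], "angular": [0, 0, 0], "grip": -1}

```text
time: 12.53
ee_pos: [0.5359, 0.212, 0.2517]
tcp_rot: [180.0, -0.0, 170.8]
wrist_force: [-7.3, 1.1, 2.4]
opening: 0.0425
grasp_force: 113.4
```

```bash
python3 st.py
```

```text
t 12.5333 local [-0.0001  0.0004] bar z 0.2117 rot [ 1.7995e+02 -1.0000e-02  1.7076e+02] F loc [-7.35 -0.05] Fz 2.39 T loc [0.11  1.757] -0.032 grip 113.42954635620117 0.042450043058717475
```

Call:
carry_out:
  plan:
    - {"travel": [0, 0, -0.003], "angular": [0, 0, 0], "grip": -1}
    - {"travel": [0, 0, -0.006], "angular": [0, 0, 0], "grip": -1}
    - {"travel": [0, 0, -0.008], "angular": [0, 0, 0], "grip": -1}
    - {"travel": [0, 0, -0.008], "angular": [0, 0, 0], "grip": -1}

```text
time: 12.87
ee_pos: [0.5359, 0.2119, 0.2491]
tcp_rot: [180.0, -0.0, 170.8]
wrist_force: [-7.0, 1.4, 2.6]
opening: 0.0426
grasp_force: 113.4
```

```bash
python3 st.py
```

```text
t 12.8667 local [-0.0001  0.0003] bar z 0.2091 rot [ 1.7996e+02 -2.0000e-02  1.7076e+02] F loc [-7.13  0.29] Fz 2.63 T loc [0.079 1.66 ] -0.014 grip 113.35060715675354 0.04264584043933395
```

Call:
carry_out:
  plan:
    - {"travel": [0, 0, -0.003], "angular": [0, 0, 0], "grip": -1}
    - {"travel": [0, 0, -0.006], "angular": [0, 0, 0], "grip": -1}
    - {"travel": [0, 0, -0.006], "angular": [0, 0, 0], "grip": -1}

```text
time: 13.12
ee_pos: [0.5359, 0.2119, 0.2472]
tcp_rot: [180.0, -0.0, 170.8]
wrist_force: [-6.6, 0.7, 1.0]
opening: 0.042
grasp_force: 113.2
```

```bash
python3 st.py
```

```text
t 13.1167 local [-0.      0.0003] bar z 0.2072 rot [ 1.7997e+02 -2.0000e-02  1.7076e+02] F loc [-6.58 -0.39] Fz 0.99 T loc [0.141 1.578] 0.012 grip 113.18937063217163 0.04200046760597746
```

Call:
carry_out:
  plan:
    - {"travel": [0, 0, -0.003], "angular": [0, 0, 0], "grip": -1}
    - {"travel": [0, 0, -0.005], "angular": [0, 0, 0], "grip": -1}
    - {"travel": [0, 0, -0.005], "angular": [0, 0, 0], "grip": -1}

```text
time: 13.37
ee_pos: [0.536, 0.2119, 0.2457]
tcp_rot: [180.0, -0.0, 170.8]
wrist_force: [-6.8, 2.0, 1.0]
opening: 0.0426
grasp_force: 113.2
```

```bash
python3 st.py
```

```text
t 13.3667 local [0.     0.0003] bar z 0.2057 rot [ 1.7997e+02 -2.0000e-02  1.7075e+02] F loc [-7.04  0.86] Fz 0.98 T loc [0.085 1.529] -0.053 grip 113.16110014915466 0.04262465048134764
```

Call:
carry_out:
  plan:
    - {"travel": [0, 0, -0.003], "angular": [0, 0, 0], "grip": -1}
    - {"travel": [0, 0, -0.005], "angular": [0, 0, 0], "grip": -1}
    - {"travel": [0, 0, -0.005], "angular": [0, 0, 0], "grip": -1}

```text
time: 13.62
ee_pos: [0.5359, 0.2119, 0.2438]
tcp_rot: [180.0, -0.1, 170.8]
wrist_force: [-5.7, 2.2, -1.3]
opening: 0.0427
grasp_force: 112.9
```

```bash
python3 st.py
```

```text
t 13.6167 local [-0.0001  0.0003] bar z 0.2038 rot [ 1.7999e+02 -6.0000e-02  1.7076e+02] F loc [-6.02  1.26] Fz -1.26 T loc [0.094 1.588] 0.009 grip 112.9487943649292 0.042650096792826137
```

Call:
carry_out:
  plan:
    - {"travel": [0, 0, -0.003], "angular": [0, 0, 0], "grip": -1}
    - {"travel": [0, 0, -0.005], "angular": [0, 0, 0], "grip": -1}
    - {"travel": [0, 0, -0.005], "angular": [0, 0, 0], "grip": -1}

```text
time: 13.87
ee_pos: [0.5357, 0.2118, 0.2419]
tcp_rot: [-180.0, -0.1, 170.8]
wrist_force: [-6.6, 1.5, -3.2]
opening: 0.0424
grasp_force: 112.6
```

```bash
python3 st.py
```

```text
t 13.8667 local [-0.0002  0.0002] bar z 0.2019 rot [-1.7999e+02 -9.0000e-02  1.7075e+02] F loc [-6.72  0.45] Fz -3.21 T loc [0.146 1.593] 0.047 grip 112.63977885246277 0.04235688729031381
```

Call:
carry_out:
  plan:
    - {"travel": [0, 0, -0.003], "angular": [0, 0, 0], "grip": -1}
    - {"travel": [0, 0, -0.004], "angular": [0, 0, 0], "grip": -1}
    - {"travel": [0, 0, -0.004], "angular": [0, 0, 0], "grip": -1}

```text
time: 14.12
ee_pos: [0.5356, 0.2118, 0.2403]
tcp_rot: [-180.0, -0.1, 170.8]
wrist_force: [-7.2, 1.9, -5.8]
opening: 0.0426
grasp_force: 112.4
```

```bash
python3 st.py
```

```text
t 14.1167 local [-0.0003  0.0001] bar z 0.2003 rot [-1.7996e+02 -1.3000e-01  1.7076e+02] F loc [-7.41  0.74] Fz -5.84 T loc [0.078 1.56 ] -0.023 grip 112.40396618843079 0.042593761223650724
```

Call:
carry_out:
  plan:
    - {"travel": [0, 0, -0.003], "angular": [0, 0, 0], "grip": -1}
    - {"travel": [0, 0, -0.004], "angular": [0, 0, 0], "grip": -1}
    - {"travel": [0, 0, -0.004], "angular": [0, 0, 0], "grip": -1}

```text
time: 14.37
ee_pos: [0.5363, 0.2116, 0.2392]
tcp_rot: [-179.9, -0.0, 170.8]
wrist_force: [-4.3, 0.5, -7.5]
opening: 0.0426
grasp_force: 112.2
```

```bash
python3 st.py
```

```text
t 14.3667 local [0.0004 0.0001] bar z 0.1992 rot [-1.7995e+02 -5.0000e-02  1.7076e+02] F loc [-4.32 -0.18] Fz -7.48 T loc [-0.15   1.055] 0.393 grip 112.24510073661804 0.04259308493280159
```

Call:
carry_out:
  plan:
    - {"travel": [0, 0, -0.003], "angular": [0, 0, 0], "grip": -1}
    - {"travel": [0, 0, -0.004], "angular": [0, 0, 0], "grip": -1}
    - {"travel": [0, 0, -0.004], "angular": [0, 0, 0], "grip": -1}

```text
time: 14.62
ee_pos: [0.5374, 0.2115, 0.2392]
tcp_rot: [180.0, 0.2, 170.7]
wrist_force: [-0.1, 0.1, -4.6]
opening: 0.0427
grasp_force: 112.8
```

```bash
python3 st.py
```

```text
t 14.6167 local [0.0015 0.0002] bar z 0.1992 rot [1.7999e+02 1.6000e-01 1.7069e+02] F loc [-0.07  0.12] Fz -4.6 T loc [ 0.038 -0.019] 0.025 grip 112.82908916473389 0.042656057557080684
```

Call:
carry_out:
  plan:
    - {"travel": [0, 0, -0.003], "angular": [0, 0, 0], "grip": -1}
    - {"travel": [0, 0, -0.004], "angular": [0, 0, 0], "grip": -1}
    - {"travel": [0, 0, -0.004], "angular": [0, 0, 0], "grip": -1}

```text
time: 14.87
ee_pos: [0.5373, 0.2116, 0.2384]
tcp_rot: [180.0, 0.2, 170.7]
wrist_force: [1.2, 0.3, -2.6]
opening: 0.0428
grasp_force: 113.3
```

```bash
python3 st.py
```

```text
t 14.8667 local [0.0013 0.0002] bar z 0.1984 rot [1.7998e+02 1.6000e-01 1.7071e+02] F loc [1.16 0.46] Fz -2.58 T loc [-0.07  -0.197] 0.122 grip 113.28448176383972 0.04278253665781029
```

Call:
carry_out:
  plan:
    - {"travel": [0, 0, -0.002], "angular": [0, 0, 0], "grip": -1}
    - {"travel": [0, 0, -0.003], "angular": [0, 0, 0], "grip": -1}
    - {"travel": [0, 0, -0.003], "angular": [0, 0, 0], "grip": -1}

```text
time: 15.12
ee_pos: [0.5372, 0.2116, 0.2381]
tcp_rot: [180.0, 0.2, 170.7]
wrist_force: [0.8, 0.8, 3.9]
opening: 0.0423
grasp_force: 114.0
```

```bash
python3 st.py
```

```text
t 15.1167 local [0.0013 0.0002] bar z 0.1981 rot [179.96   0.21 170.72] F loc [0.65 0.89] Fz 3.94 T loc [-0.557 -0.092] 0.064 grip 114.01791214942932 0.04229909747199081
```

Call:
carry_out:
  plan:
    - {"travel": [0, 0, -0.002], "angular": [0, 0, 0], "grip": -1}
    - {"travel": [0, 0, -0.003], "angular": [0, 0, 0], "grip": -1}
    - {"travel": [0, 0, -0.003], "angular": [0, 0, 0], "grip": -1}

```text
time: 15.37
ee_pos: [0.5373, 0.2116, 0.238]
tcp_rot: [179.9, 0.3, 170.7]
wrist_force: [-0.7, 0.3, 8.7]
opening: 0.0426
grasp_force: 114.5
```

```bash
python3 st.py
```

```text
t 15.3667 local [0.0014 0.0002] bar z 0.198 rot [179.94   0.26 170.72] F loc [-0.75  0.18] Fz 8.73 T loc [-0.81   0.108] -0.054 grip 114.53779220581055 0.042624999191127014
```

Call:
carry_out:
  plan:
    - {"travel": [0, 0, 0], "angular": [-0.009, 0.001, 0], "grip": -1}
    - {"travel": [0, 0, -0.002], "angular": [-0.017, 0.003, 0], "grip": -1}
    - {"travel": [0, 0, -0.002], "angular": [-0.017, 0.003, 0], "grip": -1}

```text
time: 15.62
ee_pos: [0.5373, 0.2118, 0.2378]
tcp_rot: [-179.6, 0.3, 170.7]
wrist_force: [-1.9, -0.9, 11.3]
opening: 0.0422
grasp_force: 114.7
```

```bash
python3 st.py
```

```text
t 15.6167 local [0.0014 0.0004] bar z 0.1978 rot [-179.62    0.26  170.72] F loc [-1.73 -1.24] Fz 11.29 T loc [0.036 0.191] 0.022 grip 114.65169310569763 0.04222124289051054
```

Call:
carry_out:
  plan:
    - {"travel": [0, 0, 0], "angular": [-0.009, 0.001, 0], "grip": -1}
    - {"travel": [0, 0, -0.002], "angular": [-0.017, 0.003, 0], "grip": -1}
    - {"travel": [0, 0, -0.002], "angular": [-0.017, 0.003, 0], "grip": -1}

```text
time: 15.87
ee_pos: [0.5374, 0.212, 0.2381]
tcp_rot: [-179.2, 0.3, 170.7]
wrist_force: [-2.0, -3.4, 14.7]
opening: 0.0427
grasp_force: 115.0
```

```bash
python3 st.py
```

```text
t 15.8667 local [0.0014 0.0006] bar z 0.1981 rot [-179.21    0.3   170.71] F loc [-1.46 -3.68] Fz 14.73 T loc [0.759 0.305] 0.092 grip 115.01983165740967 0.042729961475456615
```

Call:
carry_out:
  plan:
    - {"travel": [0, 0, 0.004], "angular": [0.01, -0.002, 0], "grip": -1}
    - {"travel": [0, 0, 0.004], "angular": [0.019, -0.003, 0], "grip": -1}
    - {"travel": [0, 0, 0.004], "angular": [0.019, -0.003, 0], "grip": -1}
    - {"travel": [0, 0, 0.004], "angular": [0.019, -0.003, 0], "grip": -1}

```text
time: 16.2
ee_pos: [0.5373, 0.2118, 0.2379]
tcp_rot: [-179.7, 0.2, 170.7]
wrist_force: [-0.4, -0.4, 10.1]
opening: 0.0427
grasp_force: 114.5
```

```bash
python3 st.py
```

```text
t 16.2 local [0.0014 0.0004] bar z 0.1979 rot [-179.68    0.22  170.7 ] F loc [-0.34 -0.49] Fz 10.07 T loc [0.211 0.075] -0.054 grip 114.47007894515991 0.042691274201338954
```

Call:
carry_out:
  plan:
    - {"travel": [0, 0, 0.001], "angular": [0.004, -0.001, 0], "grip": -1}
    - {"travel": [0, 0, 0.001], "angular": [0.004, -0.001, 0], "grip": -1}
    - {"travel": [0, 0, 0.001], "angular": [0.004, -0.001, 0], "grip": -1}
    - {"travel": [0, 0, 0.001], "angular": [0.004, -0.001, 0], "grip": -1}
    - {"travel": [0, 0, 0.001], "angular": [0.004, -0.001, 0], "grip": -1}
    - {"travel": [0, 0, 0.001], "angular": [0.004, -0.001, 0], "grip": -1}
    - {"travel": [0, 0, 0.001], "angular": [0.004, -0.001, 0], "grip": -1}
    - {"travel": [0, 0, 0.001], "angular": [0.004, -0.001, 0], "grip": -1}

```text
time: 16.87
ee_pos: [0.5373, 0.2117, 0.2379]
tcp_rot: [-179.8, 0.2, 170.7]
wrist_force: [1.5, 0.9, 8.4]
opening: 0.0428
grasp_force: 114.2
```

```bash
python3 st.py
```

```text
t 16.8667 local [0.0013 0.0004] bar z 0.1979 rot [-179.76    0.21  170.71] F loc [1.31 1.11] Fz 8.45 T loc [-0.128  0.015] -0.057 grip 114.21994686126709 0.04277238558126207
```

Call:
carry_out:
  plan:
    - {"travel": [0, 0, 0], "angular": [0, 0, 0], "grip": -1}
    - {"travel": [0, 0, 0], "angular": [0, 0, 0], "grip": -1}
    - {"travel": [0, 0, 0], "angular": [0, 0, 0], "grip": -1}
    - {"travel": [0, 0, 0], "angular": [0, 0, 0], "grip": -1}
    - {"travel": [0, 0, 0], "angular": [0, 0, 0], "grip": -1}
    - {"travel": [0, 0, 0], "angular": [0, 0, 0], "grip": -1}

```text
time: 17.37
ee_pos: [0.5373, 0.2117, 0.2378]
tcp_rot: [-179.8, 0.2, 170.7]
wrist_force: [0.9, 0.7, 8.8]
opening: 0.0425
grasp_force: 114.2
```

```bash
python3 st.py
python3 - <<'E'
from h import *
import cv2
o,c=wgrab("w6")
im=cv2.imread("pics/w6.png");im=np.clip(255*(im/255.)**.5,0,255).astype('uint8')
A=im[170:270,100:200];B=im[170:270,370:470]
cv2.imwrite("pics/m6.png",np.hstack([cv2.resize(x,(400,400),interpolation=cv2.INTER_CUBIC) for x in(A,B)]))
E
```

```text
t 17.3667 local [0.0013 0.0004] bar z 0.1978 rot [-179.76    0.21  170.72] F loc [0.74 0.84] Fz 8.78 T loc [-0.055  0.037] -0.048 grip 114.22027230262756 0.04246413942165372
```

View pics/m6.png

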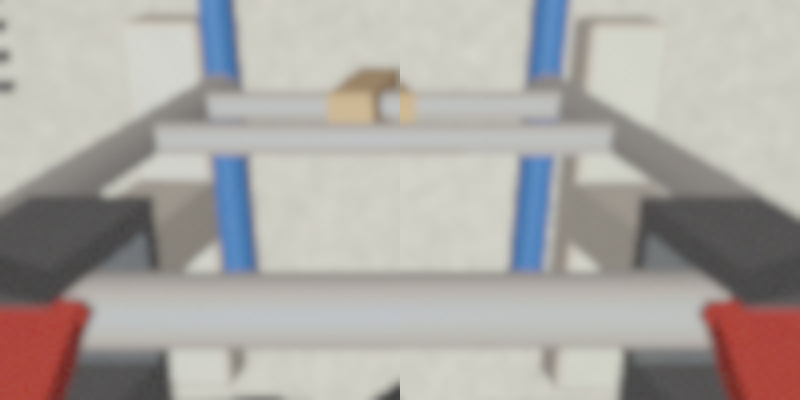

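Call:
carry_out:
  plan:
    - {"travel": [0, 0, 0.002], "angular": [0, 0, 0], "grip": -1}
    - {"travel": [0, 0, 0.002], "angular": [0, 0, 0], "grip": -1}
    - {"travel": [0, 0, 0.002], "angular": [0, 0, 0], "grip": 0.4}
    - {"travel": [0, 0, 0.002], "angular": [0, 0, 0], "grip": 0.7}
    - {"travel": [0, 0, 0.002], "angular": [0, 0, 0], "grip": 0.7}
    - {"travel": [0, 0, 0.002], "angular": [0, 0, 0], "grip": 0.7}
    - {"travel": [0, 0, 0.002], "angular": [0, 0, 0], "grip": 0.7}
    - {"travel": [0, 0, 0.002], "angular": [0, 0, 0], "grip": 0.7}
  grip_force: 20

```text
time: 18.08
ee_pos: [0.5368, 0.2115, 0.2367]
tcp_rot: [-179.7, 0.0, 170.7]
wrist_force: [-0.6, -0.7, 0.7]
opening: 0.0723
grasp_force: 0.0
```

```bash
python3 st.py
```

```text
t 18.0833 local [0.0009 0.0001] bar z 0.1967 rot [-1.7966e+02  5.0000e-02  1.7072e+02] F loc [-0.45 -0.81] Fz 0.73 T loc [-0.02   0.014] -0.042 grip 0.0 0.07232089133745742
```

Released cleanly; lift straight up.

Call:
carry_out:
  plan:
    - {"travel": [0, 0, 0.03], "angular": [0, 0, 0], "grip": 0.7}
    - {"travel": [0, 0, 0.08], "angular": [0, 0, 0], "grip": 0.7}
    - {"travel": [0, 0, 0.14], "angular": [0, 0, 0], "grip": 0.7}
    - {"travel": [0, 0, 0.22], "angular": [0, 0, 0], "grip": 0.7}
    - {"travel": [0, 0, 0.3], "angular": [0, 0, 0], "grip": 0.7}
    - {"travel": [0, 0, 0.36], "angular": [0, 0, 0], "grip": 0.7}
    - {"travel": [0, 0, 0.4], "angular": [0, 0, 0], "grip": 0.7}
    - {"travel": [0, 0, 0.4], "angular": [0, 0, 0], "grip": 0.7}

```text
time: 18.75
ee_pos: [0.5371, 0.2117, 0.3602]
tcp_rot: [-179.8, 0.3, 170.7]
wrist_force: [-0.0, -0.3, -0.3]
opening: 0.0722
grasp_force: 0.0
```

Run:
```python
from h import *
import cv2
o,c=wgrab("w7"); print(o["ee_pos"],o["wrist_force"])
r=np.load("fit2.npz")["r"]
hsv=cv2.cvtColor(c["frame"],cv2.COLOR_RGB2HSV)
m=((hsv[...,0]<8)|(hsv[...,0]>172))&(hsv[...,1]>120)&(hsv[...,2]>60)
n,l,st,ce=cv2.connectedComponentsWithStats(m.astype('uint8'))
print("red",[(st[i].tolist()) for i in range(1,n) if st[i,4]>20])
b=cv2.inRange(hsv,(100,120,40),(125,255,255));n,l,st,ce=cv2.connectedComponentsWithStats(b)
print("blue",[st[i].tolist() for i in range(1,n) if st[i,4]>50])
print("pred bar ends, blocktop corners",proj("w7",w([(0,.11,.197),(0,-.11,.197),(.008,.022,.261),(-.008,-.022,.261)],r)).round(1).tolist())
```

```text
[0.53710336 0.21166129 0.36019922] [-0.03861291 -0.30600673 -0.32640877]
red [[166, 191, 21, 23, 363], [380, 191, 21, 23, 365]]
blue [[185, 129, 7, 38, 186], [370, 129, 7, 38, 183], [250, 188, 64, 38, 2279], [312, 268, 22, 12, 174], [176, 325, 111, 54, 1817], [72, 390, 47, 30, 969]]
pred bar ends, blocktop corners [[412.2, 192.7], [151.3, 192.8], [314.2, 224.8], [248.5, 201.8]]
```

```bash
python3 -c "
from workcell import ticket
print(ticket.job_done())"
```

```text
the job is handed in; nothing more can be done
None
```

The airer is hanging with its bar on both hooks and the gates snapped shut over it; I felt it rest on both hook floors (about 5 N and 8 N) before letting go, and I've handed the job in at about 19 s (no verdict came back).

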